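Rebuild the lap spindle's plate clutch

TASK

Build up the little slip clutch of the polishing lap: put the plain-rimmed plate onto the splined hub with its tab pointing opposite to the tab of the plate already there, then the loose toothed-rim plate on top of it with its tab back over the first one's, so that the tabs alternate. Feel for the splines by turning each plate lightly, let it slide down fully home and flat without forcing it (gently: about 10 N is plenty), let go, and leave everything else on the bench where it is.

Things in the scene. Friction and masses are not known exactly. Their poses are not given: they have to be found in the camera images.
- hub: Fixed clutch hub: aluminium block 110 x 90 x 40 mm (x, y, z), origin centre of its underside, z up; on it a boss of radius 24 mm up to 60 mm, then a toothed plate of the pack already fitted, 60 to 72 mm high, tab roughly along the hub's +x. That plate and the spindle through it are one, locked, at an unmeasured angle anywhere within 0.3 rad either way of the hub's x axis.
- rib_tops (a point): On the spindle's axis, level with the square tops of its six splines, 108 mm above the hub's origin. Ribs 6.9 mm wide, out to radius 17 mm, on a core of radius 12 mm. One rib points as the fitted tab, the rest every 60 degrees. A plate slides down only within about 0.06 rad of the spindle's angle (or 60 degrees on); else its teeth rest here. Radial play 1 mm. Axes as the hub's.
- pilot_top (a point): Top of the spindle, on its axis, 120 mm above the hub's origin: smooth round pilot of radius 10.5 mm above the ribs (108 to 114 mm), then tapering to radius 6 mm at this point.
- first_seat (a point): On the axis, top face of the fitted plate, 72 mm above the hub's origin: the plain plate's underside rests here when home, tab along the spindle's -x. The toothed plate's underside then rests 12 mm higher, tab along the spindle's +x, over the fitted tab.
- plain_plate: Loose steel ring plate, 12 mm thick, flat on the bench, about 200 g. Origin centre of underside, z up. 60 mm across two grip flats (26 mm long) facing its +y and -y. One tab, 14 mm wide, along its +x to 48 mm out. Bore radius 18 mm with six inner teeth 5 mm wide, tips at radius 13 mm, at 30, 90, 150.. degrees from the tab. Smooth rim. Goes on first.
- plain_plate_tab (a point): Point on the plain plate's tab, 42 mm from its centre, at half thickness.
- toothed_plate: Loose steel ring plate, 12 mm thick, flat on the bench, about 200 g. Origin centre of underside, z up. 60 mm across two grip flats (26 mm long) facing its +y and -y. One tab, 14 mm wide, along its +x to 48 mm out. Bore radius 18 mm with six inner teeth 5 mm wide, tips at radius 13 mm, at 30, 90, 150.. degrees from the tab. Rim teeth to radius 36 mm, none on the flats. Goes on second.
- toothed_plate_tab (a point): Point on the toothed plate's tab, 42 mm from its centre, at half thickness.
- spacer: Bystander: loose steel spacer ring, 52 mm across, smooth 40 mm bore, 8 mm high, no tab; origin centre of underside. Not to be used.
- dop_a: Bystander: gem-holding stick about 145 mm long and 17 mm high, with a square red collar; origin under the collar, the pointed steel end along its -x to 93 mm, the grey end along +x to 53 mm.
- dop_b: Bystander: a second such gem-holding stick, same size and axes.
- stone_dish: Bystander: open steel dish with small clear stones, 110 mm across, 22 mm high; origin centre of underside.
- transfer_block: Bystander: slotted aluminium block 50 x 110 x 42 mm (x, y, z); origin centre of underside.
- wax_jar: Bystander: amber glass jar with steel cap, 52 mm across, 60 mm high; origin centre of underside.
- bench_brush: Bystander: wooden-handled brush, 160 mm long along its x; origin under its middle.

How it is judged:
By the outcome, as a careful person would: the job done as asked, in the order asked, and still so for the second after the job is handed in, with the robot touching nothing.
It also fails if it takes over 72 s, if anything falls off the work surface, if the arm or the gripper's body presses on something with over 40 N, if the wrist force passes 120 N, or if a joint passes its speed limit or range.

ROBOT

A 7-joint arm with a two-finger parallel gripper is mounted at the origin on the work surface. World frame = base frame: x ahead of the robot, y to its left, z up, the work surface at z = 0. Lengths are in mm, angles in rad, forces in N, time in s.
With the tool pointing down it reaches from about 400 to 875 mm from the base axis. Payload 4.4 kg.
Tool frame: the origin (TCP) lies at the very end of the fingers, on their centre line; the grasp point (between the pads) lies 19 mm behind it; y points along the fingers, x is the direction in which the jaws open and shut, and the axes are right-handed (so a half turn about y gives the same grasp; the last joint's range is limited). The gripper opens to 85 mm and grips with 20 to 120 N. Pads are 22 mm wide; open, the fingers measure 114 mm over their backs; the gripper's body (76 mm by 85 mm) begins 54 mm behind the grasp point. The pads swing forward as they close: fully open they stand 13 mm farther back than shut.
Start: joints at [1.116, 0.628, 0.038, 1.517, -0.027, 0.996, -0.02], TCP at [246.43, -601.49, 199.613] pointing down, gripper open.
Joint ranges: [-3.06, 3.06], [-0.37, 2.12], [-1.25, 1.32], [0.18, 2.47], [-1.1, 4.24], [0.23, 1.98], [-2.94, 2.94]. Speed limits (rad/s): [2.57, 2.57, 3.14, 3.14, 3.14, 3.14, 3.14].

INTERFACE

Orientations are given as [roll, pitch, yaw] about the fixed x, y, z axes, in that order (R = Rz(yaw) Ry(pitch) Rx(roll)).
In Python, from cell import ctrl, get_image, nets gives the robot as it stands. The module is installed in compiled form; this text tells all that it offers.
- The arm moves only by the tool step_arm, never from a script. Its argument "moves" is text: rows parted by semicolons, each of 7 numbers parted by spaces: the shift along the tool's x, y, z normalised to -1 to 1, where 1 is 0.05 m, then the turn, a rotation vector about the tool's x, y, z normalised to -1 to 1, where 1 is 0.12 rad, then the opening, from 0 (shut) to 1 (fully open). A call has 1 to 20 rows; each row shifts and turns the commanded pose from where the row before left it, along the tool's axes as they then stand; what a row does not reach is not made up. A row lasts 1/10 s, in which the tool goes at most 50 mm and 8.59 degrees, less where a joint would pass 70% of its speed; a pose out of reach is approached as far as the arm can. A call with a number of a shift or a turn outside -1 to 1 is refused whole. A call with a gripper value outside its range is refused whole. The fingers move at their own pace and stop on an object; the grip force is fixed at half the most. Time passes only in rows, so rows that do not move let the fingers close. It gives the time, the measured TCP pose, the force and the opening at its end, in the units of the state.
- ctrl.read_state(): the state, without advancing time (a new reading comes with each control period).
- get_image(name): name is "scene" or "top" or "wrist"; returns a dict with "color" (420x560x3 uint8, blue, green, red), "vertical_fov" (degrees; the focal length in pixels is half the picture's height over the tangent of half this angle, whatever the lens; pixels are square), "cx", "cy" (the principal point, pixels), "R" (3x3) and "t" (3): a world point X has camera coordinates R X + t; the wrist camera has in their place "T_tool_cam" (4x4, takes a point from camera to tool coordinates, whose origin is the TCP and whose axes are the tool frame's). Camera axes: x right, y down, z forward; pixel columns grow to the right and rows downward; lengths in mm; the calibration is good to about 2 mm. A picture is of the moment at which its call begins: read the wrist's pose just before it. There is no depth.
- ctrl.finish_job(): hands the job in, once; it reports no verdict.
Trained networks look in a picture, given as the dict that the camera call returned (one of the last four; its "shot" number tells which), for a name from the list of things; names that differ only in an ending like _2 or _b are one class to them, and where a whole thing is asked for, a point or a joint stands for the part that bears it (a point fixed in the world has none). Each returns a list of dicts, best first, with "conf" (0 to 1); they miss things now and then, are a little off and sometimes report something else, mostly with a low value. They report only what shows in the picture. A call takes as long as a camera call.
- nets.find_in(picture, target): "position" ([x, y, z] in mm, in world coordinates, good to about 4 mm: the middle of the surface that is visible of it).
- nets.cut_out(picture, target): "pixels" (420x560 bool, what is visible of it).
- nets.place_of(picture, target): "position" ([x, y, z] in mm, in world coordinates, good to about 4 mm: a listed point, or the origin of a listed thing).
The state is a dict: "clock": time; "qpos": joint angles; "qd": joint speeds; "tau": joint torques, N m; "eef_pos": TCP position; "tool_rot": TCP orientation; "force": force on the tool from outside, world axes, zero at the start; "torque": the same for the moment, N m; "width": finger opening in mm.
Only numpy, scipy, OpenCV 4.12 (cv2) and the standard library are available. Lean on these libraries where they do the work, as an engineer would, in place of code of your own. Each camera call takes 0.05 s, during which the arm holds its last target.

## Working session

There is one attempt and no reset: what is moved stays moved. The work goes in short steps, Python scripts to look and compute and a tool call to move; the robot and the scene stay as the last step left them, time stands still between calls to the robot, and variables do not carry over. Pictures are saved under pics/ and viewed, and the job is handed in when it is done.

Besides the shell and the picture viewer there is one more tool, called as name(argument=value, ...) on one line, values as JSON. step_arm: Moves the arm, as the interface text tells. Scaled input: -1 to 1 covers 0.05 m each way for a shift and 0.12 rad each way for a turn. Its arguments: {"type":"object","properties":{"moves":{"type":"string"}},"required":["moves"]}

```bash
ls; mkdir -p pics; python3 - <<'E'
from cell import ctrl,get_image,nets
import cv2
s=ctrl.read_state()
for k,v in s.items(): print(k,v)
for n in ["scene","top","wrist"]:
    p=get_image(n); cv2.imwrite(f"pics/{n}0.png",p["color"])
    print(n,p["vertical_fov"],p["cx"],p["cy"],p.get("R"),p.get("t"),p.get("T_tool_cam"))
    for t in ["hub","rib_tops","pilot_top","plain_plate","plain_plate_tab","toothed_plate","toothed_plate_tab","spacer"]:
        try: print(t,[( [round(float(a)) for a in d["position"]],round(float(d["conf"]),2)) for d in nets.place_of(p,t)[:3]])
        except Exception as e: print(t,e)
print(ctrl.read_state()["clock"])
E
```

```text
pics
clock 0.0
qpos [ 1.11618103  0.62931394  0.03841045  1.51836529 -0.02696901  0.99631692
 -0.01996952]
qd [-9.70356039e-04 -4.61334267e-04 -9.28105971e-04  5.53333355e-05
 -8.97858951e-04 -1.25567737e-03  2.27178201e-04]
tau [-1.06757245e-03 -5.63406086e+01  1.22678373e+00 -1.93443471e+01
  1.12503703e-02  1.04643137e-02 -1.44940930e-05]
eef_pos [ 246.18431182 -600.83331355  198.71031733]
tool_rot [-1.57082705  0.00188609 -1.18190817]
force [-0.37476461 -0.03116592 -0.88494493]
torque [-0.00543468 -0.01417599  0.00609334]
width 85.18962837655829
scene 55.92715818485475 273.764004119747 209.83999267686556 [[ 0.13402942  0.9908772   0.01408893]
 [ 0.75022273 -0.09216831 -0.6547296 ]
 [-0.64745808  0.09832287 -0.75573186]] [-113.10306422 -334.60162674 1401.06412228] None
hub [([504, 51, 2], 0.8)]
rib_tops [([508, 50, 105], 0.59), ([656, 401, 1], 0.2)]
pilot_top [([510, 47, 121], 0.56), ([727, 208, 0], 0.2)]
plain_plate [([483, 255, -2], 0.64)]
plain_plate_tab [([441, 239, 4], 0.6)]
toothed_plate [([737, 41, 1], 0.71), ([487, -251, -2], 0.61)]
toothed_plate_tab [([448, -274, 3], 0.77
[... 392 characters left out ...]
, 74], 0.54)]
plain_plate [([484, 257, 0], 0.84), ([380, 6, 2], 0.52)]
plain_plate_tab [([442, 242, 7], 0.75)]
toothed_plate [([480, -247, 0], 0.69)]
toothed_plate_tab [([445, -268, 6], 0.52), ([381, 4, 3], 0.2)]
spacer [([378, 4, 0], 0.66)]
wrist 67.34734200164786 276.87951371998435 208.3334015692835 None None [[ 9.99999465e-01  8.60754585e-04 -5.72935083e-04 -3.75974281e-02]
 [ 7.78404223e-04 -2.61950431e-01  9.65081015e-01 -1.74803941e+02]
 [ 6.80617317e-04 -9.65080945e-01 -2.61950961e-01  6.69050698e+01]
 [ 0.00000000e+00  0.00000000e+00  0.00000000e+00  1.00000000e+00]]
hub []
rib_tops []
pilot_top []
plain_plate []
plain_plate_tab []
toothed_plate []
toothed_plate_tab []
spacer []
1.35
```

View images.

View pics/scene0.png

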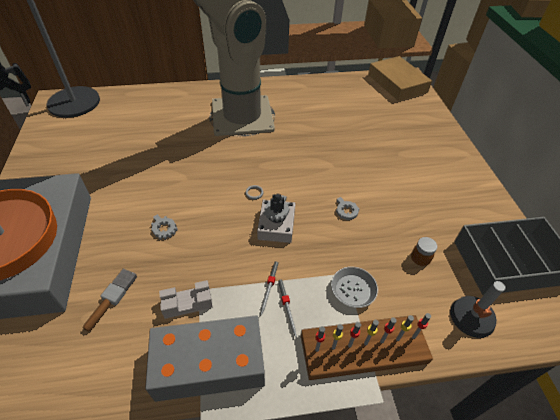

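View pics/top0.png

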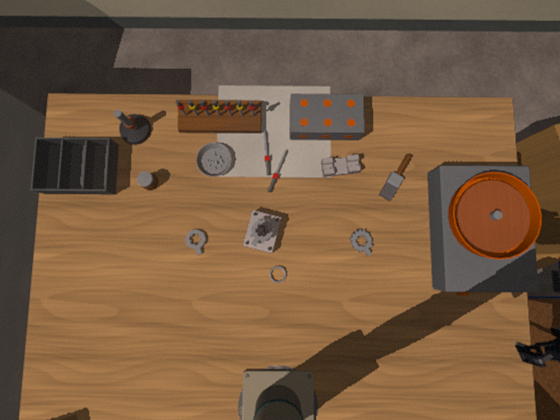

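step_arm(moves="-0.47 0.1 0.7 0 0 0 1;-0.47 0.1 0.7 0 0 0 1;-0.47 0.1 0.7 0 0 0 1;-0.47 0.1 0.7 0 0 0 1;-0.47 0.1 0.7 0 0 0 1;-0.47 0.2 0.7 0 0 0 1;-0.47 0.3 0.7 0 0 0 1;-0.47 0.3 0.7 0 0 0 1;-0.47 0.3 0.7 0 0 0 1;-0.47 0.2 0.7 0 0 0 1;0 0 0 0 0 0 1;0 0 0 0 0 0 1")

```text
clock: 2.55
eef_pos: [481.9, -250.2, 109.4]
tool_rot: [-1.571, 0.0, -1.179]
force: [0.3, 0.5, 0.2]
width: 85.7
```

```bash
cat > h.py <<'E'
import numpy as np, cv2
from cell import ctrl,get_image,nets
from scipy.spatial.transform import Rotation as Ro
def pose(s): return Ro.from_euler('xyz',s["tool_rot"]).as_matrix(), np.array(s["eef_pos"])
def cam(p,s):
    if p.get("R") is not None: return np.array(p["R"]),np.array(p["t"])
    R,t=pose(s); T=np.eye(4);T[:3,:3]=R;T[:3,3]=t
    W=np.linalg.inv(T@np.array(p["T_tool_cam"])); return W[:3,:3],W[:3,3]
def f(p): return 210/np.tan(np.radians(p["vertical_fov"])/2)
def proj(p,s,X):
    R,t=cam(p,s); c=np.atleast_2d(X)@R.T+t
    return np.c_[f(p)*c[:,0]/c[:,2]+p["cx"],f(p)*c[:,1]/c[:,2]+p["cy"]]
def back(p,s,uv,z):
    R,t=cam(p,s); uv=np.atleast_2d(uv).astype(float)
    d=np.c_[(uv[:,0]-p["cx"])/f(p),(uv[:,1]-p["cy"])/f(p),np.ones(len(uv))]@R
    o=-R.T@t
    return o+d*((z-o[2])/d[:,2])[:,None]
def goto(pos,psi,s=None):
    s=s or ctrl.read_state(); R,t=pose(s)
    d=R.T@(np.array(pos)-t); cur=s["tool_rot"][2]
    a=(psi-cur+np.pi)%(2*np.pi)-np.pi
    print("tool shift mm",d.round(1),"turn y units(total)",round(-a/0.12,2),"cur psi",round(cur,4), "q7",s["qpos"][6].round(2),"t",s["clock"],"F",np.round(s["force"],1),"w",round(s["width"],1))
def shot(name,fn=None,crop=None,scale=2):
    s=ctrl.read_state(); p=get_image(name)
    im=p["color"]
    if fn:
        o=im
        if crop: x0,y0,x1,y1=crop; o=im[y0:y1,x0:x1]
        cv2.imwrite("pics/"+fn,cv2.resize(o,None,fx=scale,fy=scale,interpolation=cv2.INTER_CUBIC) if crop else o)
    return p,s
E
python3 - <<'E'
from h import *
p,s=shot("wrist","w1.png")
print(s["eef_pos"],s["tool_rot"],s["clock"])
for t in ["toothed_plate","toothed_plate_tab"]:
    print(t,[(d["position"],d["conf"]) for d in nets.place_of(p,t)])
m=nets.cut_out(p,"toothed_plate")
for d in m: print(d["conf"],d["pixels"].sum(),np.argwhere(d["pixels"]).mean(0))
np.savez("m1.npz",m=m[0]["pixels"])
E
```

```text
[ 481.87593507 -250.1742838   109.4029057 ] [-1.57094614e+00  3.22295187e-04 -1.17884972e+00] 2.55
toothed_plate [([486.8, -248.9, -5.5], 0.69)]
toothed_plate_tab [([444.0, -267.5, 8.6], 0.56)]
0.81 3494 [200.02232398 276.68374356]
```

View pics/w1.png

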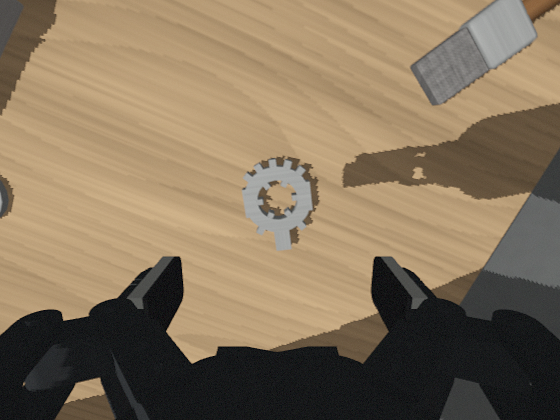

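```bash
cat >> h.py <<'E'
def rect(p,s,c,z,half=60,ppm=5):
    n=int(2*half*ppm); 
    g=np.stack(np.meshgrid(np.arange(n),np.arange(n)),-1).reshape(-1,2)
    X=np.c_[c[0]-half+(g[:,0]+.5)/ppm, c[1]+half-(g[:,1]+.5)/ppm, np.full(len(g),z)]
    uv=proj(p,s,X).reshape(n,n,2).astype(np.float32)
    return cv2.remap(p["color"],uv[...,0],uv[...,1],cv2.INTER_LINEAR)
def platemask(x,y,yaw,toothed,xx,yy):
    u=(xx-x)*np.cos(yaw)+(yy-y)*np.sin(yaw); v=-(xx-x)*np.sin(yaw)+(yy-y)*np.cos(yaw)
    r=np.hypot(u,v); a=np.arctan2(v,u)
    R=33 if toothed else 32
    body=(r<R)&(abs(v)<30)
    body|=(abs(v)<7)&(u>0)&(u<48)
    hole=r<18
    for k in range(6):
        b=np.radians(30+60*k); uu=u*np.cos(b)+v*np.sin(b); vv=-u*np.sin(b)+v*np.cos(b)
        hole&=~((uu>13)&(abs(vv)<2.5))
    return body&~hole
def fitplate(p,s,c,z,toothed,fn,yaw0,ppm=5,thr=None):
    from scipy.optimize import differential_evolution
    im=rect(p,s,c,z,60,ppm); n=im.shape[0]
    hsv=cv2.cvtColor(im,cv2.COLOR_BGR2HSV); 
    m=((hsv[...,1]<60)&(hsv[...,2]>90))
    i=np.arange(n); xx,yy=np.meshgrid(c[0]-60+(i+.5)/ppm,c[1]+60-(i+.5)/ppm)
    xs,ys,ms=xx[::2,::2],yy[::2,::2],m[::2,::2]
    def cost(q):
        t=platemask(q[0],q[1],q[2],toothed,xs,ys); return -(t&ms).sum()/(t|ms).sum()
    r=differential_evolution(cost,[(c[0]-12,c[0]+12),(c[1]-12,c[1]+12),(yaw0-.5,yaw0+.5)],seed=1,popsize=12,maxiter=40)
    t=platemask(*r.x,toothed,xx,yy).astype(np.uint8)
    o=im.copy(); cs,_=cv2.findContours(t,cv2.RETR_LIST,cv2.CHAIN_APPROX_NONE); cv2.drawContours(o,cs,-1,(0,0,255),1)
    cv2.imwrite("pics/"+fn,np.hstack([o,cv2.cvtColor((m*255).astype(np.uint8),cv2.COLOR_GRAY2BGR)])[::1,::1] if n<=400 else o)
    print("fit",r.x.round(3),"IoU",-r.fun); return r.x
E
python3 - <<'E'
from h import *
p,s=shot("wrist")
fitplate(p,s,[484,-249],12,True,"fit1.png",-2.6,ppm=3)
E
```

```text
fit [ 483.601 -248.772   -2.616] IoU 0.8229522818492642
```

View pics/fit1.png

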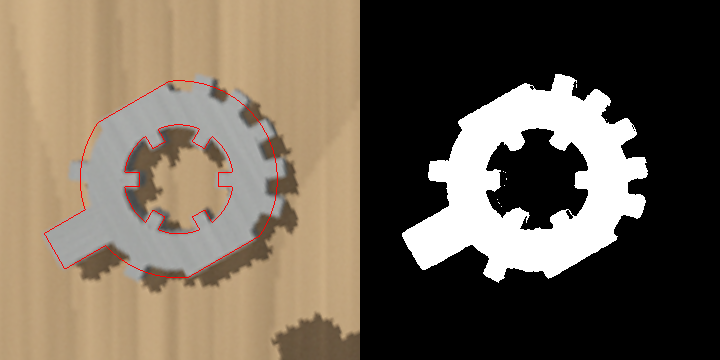

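step_arm(moves="-0.6 -0.6 0.4 0 0 0 1;-0.76 -0.55 0.43 0 0 0 1;-0.76 -0.5 0.43 0 0 0 1;-0.76 -0.35 0.43 0 0 0 1;-0.76 -0.35 0.43 0 0 0 1;-0.76 -0.1 0.43 0 0 0 1;-0.76 0 0.43 0 0 0 1;0 0 0 0 0 0 1;0 0 0 0 0 0 1")

```text
clock: 3.7
eef_pos: [521.0, 42.3, 231.3]
tool_rot: [-1.571, -0.0, -1.181]
force: [0.9, -0.5, -0.2]
width: 85.4
```

```bash
python3 - <<'E'
from h import *
p,s=shot("wrist","w2.png")
print(s["eef_pos"],s["tool_rot"],s["clock"])
for t in ["hub","rib_tops","pilot_top","first_seat"]:
    print(t,[(d["position"],d["conf"]) for d in nets.place_of(p,t)])
import pickle; pickle.dump((p,s),open("w2.pkl","wb"))
a=rect(p,s,[508,51],72,60,5); b=rect(p,s,[508,51],108,60,5)
cv2.imwrite("pics/r2.png",cv2.resize(np.hstack([a,b]),(800,400)))
E
```

```text
[521.03117869  42.33987057 231.25942886] [-1.57075866e+00 -2.85884760e-04 -1.18083310e+00] 3.7
hub [([509.2, 47.2, 0.7], 0.67)]
rib_tops [([506.2, 48.3, 108.1], 0.72), ([376.0, 5.4, -1.5], 0.66)]
pilot_top [([507.4, 55.4, 121.0], 0.74)]
first_seat [([503.4, 52.0, 72.6], 0.96)]
```

View pics/w2.png

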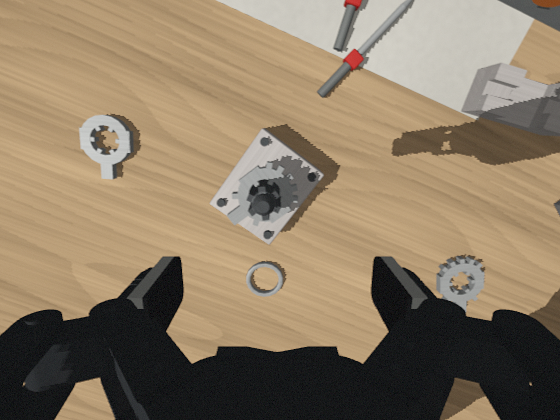

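View pics/r2.png

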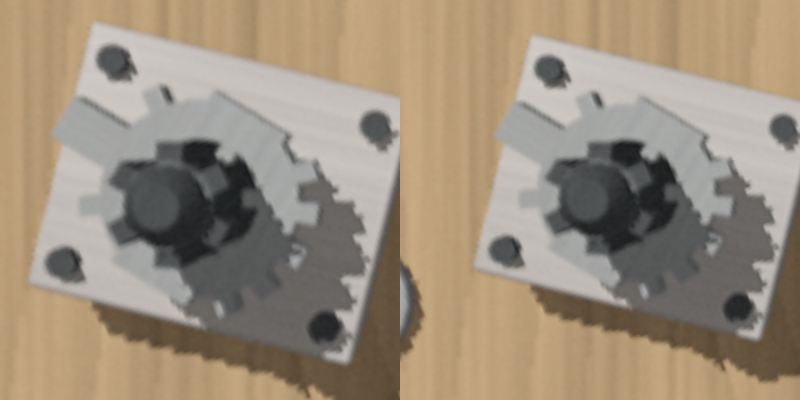

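```bash
cat >> h.py <<'E'
def wire(c,yaw,zs=((72,'plate'),(108,'rib'),(120,'top'),(114,'pil'))):
    L=[]
    def tr(P,z):
        P=np.asarray(P,float); cc,ss=np.cos(yaw),np.sin(yaw)
        return np.c_[c[0]+P[:,0]*cc-P[:,1]*ss,c[1]+P[:,0]*ss+P[:,1]*cc,np.full(len(P),z)]
    t=np.linspace(0,2*np.pi,60); circ=np.c_[np.cos(t),np.sin(t)]
    for z,k in zs:
        if k=='plate':
            L.append(tr([[28,7],[48,7],[48,-7],[28,-7]],z)); 
            L.append(tr([[-13,30],[13,30]],z)); L.append(tr([[-13,-30],[13,-30]],z))
        if k=='rib':
            for a in np.arange(6)*np.pi/3:
                q=np.array([[11.5,3.45],[16.6,3.45],[16.6,-3.45],[11.5,-3.45]]); r=np.array([[np.cos(a),-np.sin(a)],[np.sin(a),np.cos(a)]])
                L.append(tr(q@r.T,z))
        if k=='top': L.append(tr(6*circ,z))
        if k=='pil': L.append(tr(10.5*circ,z))
    return L
def overlay(p,s,L,fn,crop,sc=8,cols=None):
    x0,y0,x1,y1=crop
    o=cv2.resize(p["color"][y0:y1,x0:x1],None,fx=sc,fy=sc,interpolation=cv2.INTER_CUBIC)
    o=np.clip(o.astype(float)*1.3+20,0,255).astype(np.uint8); o2=o.copy()
    for l in L:
        uv=(proj(p,s,l)-[x0-.5,y0-.5])*sc-.5
        cv2.polylines(o2,[np.round(uv).astype(np.int32)],False,(0,0,255),1)
    cv2.imwrite("pics/"+fn,o2); cv2.imwrite("pics/raw_"+fn,o)
E
python3 - <<'E'
from h import *
import pickle; p,s=pickle.load(open("w2.pkl","rb"))
overlay(p,s,wire([506,50],np.radians(148)),"ov2.png",[215,150,310,220])
E
```

```text
(no output)
```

View pics/ov2.png

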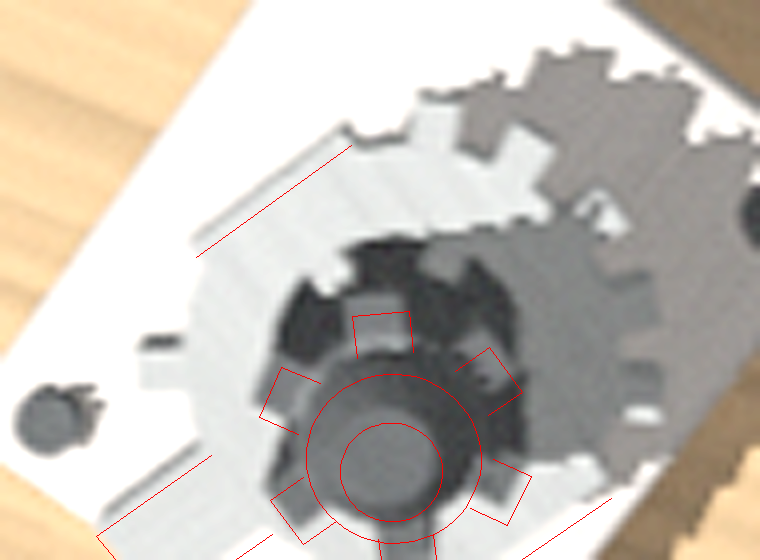

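View pics/raw_ov2.png

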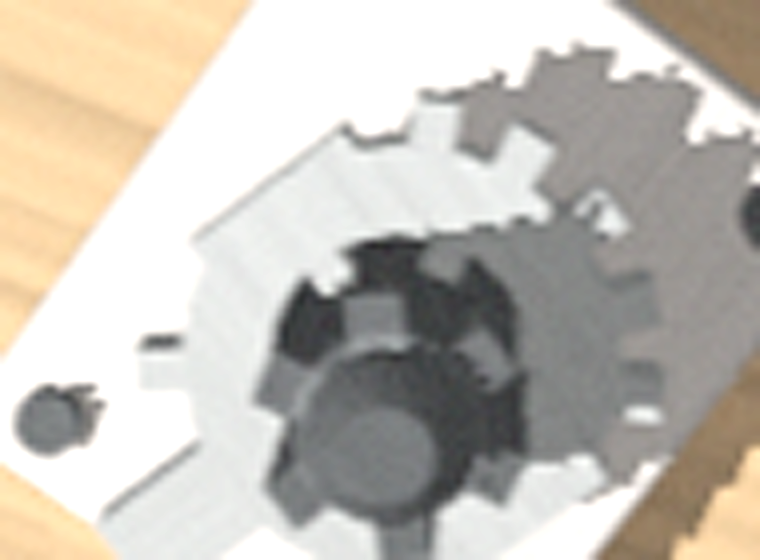

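step_arm(moves="-0.14 0.55 -0.1 0 0 0 1;-0.14 0.55 -0.1 0 0 0 1;0 0.5 0 0 0 0 1;0 0 0 0 0 0 1;0 0 0 0 0 0 1")

```text
clock: 4.45
eef_pos: [506.9, 50.5, 151.4]
tool_rot: [-1.571, -0.0, -1.184]
force: [-0.7, 0.7, 0.5]
width: 85.7
```

```bash
python3 - <<'E'
from h import *
p,s=shot("wrist","w3.png")
print(s["eef_pos"],s["tool_rot"],s["clock"])
import pickle; pickle.dump((p,s),open("w3.pkl","wb"))
c=proj(p,s,[[505,51,90]])[0].astype(int); print(c)
crop=[c[0]-50,c[1]-40,c[0]+45,c[1]+30]
overlay(p,s,wire([505,51.5],np.radians(149)),"ov3.png",crop)
E
```

```text
[506.86675733  50.53178734 151.41278838] [-1.57101736e+00 -2.85754935e-04 -1.18352834e+00] 4.45
[275 213]
```

View pics/ov3.png

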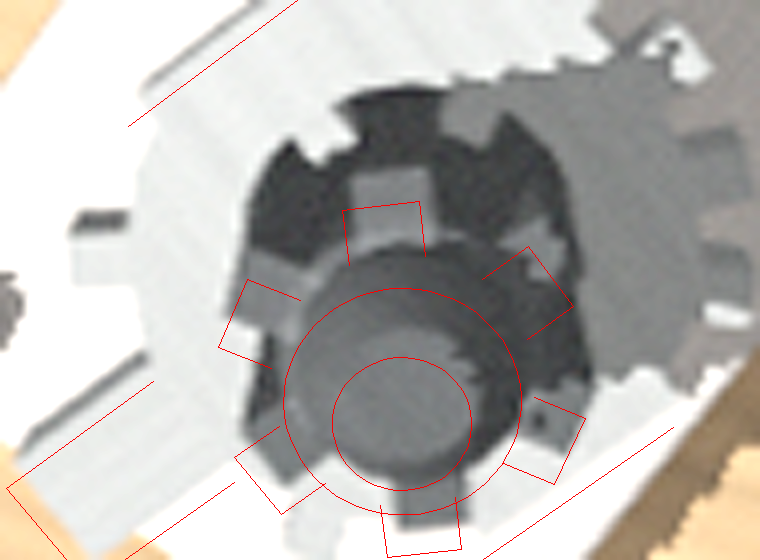

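View pics/raw_ov3.png

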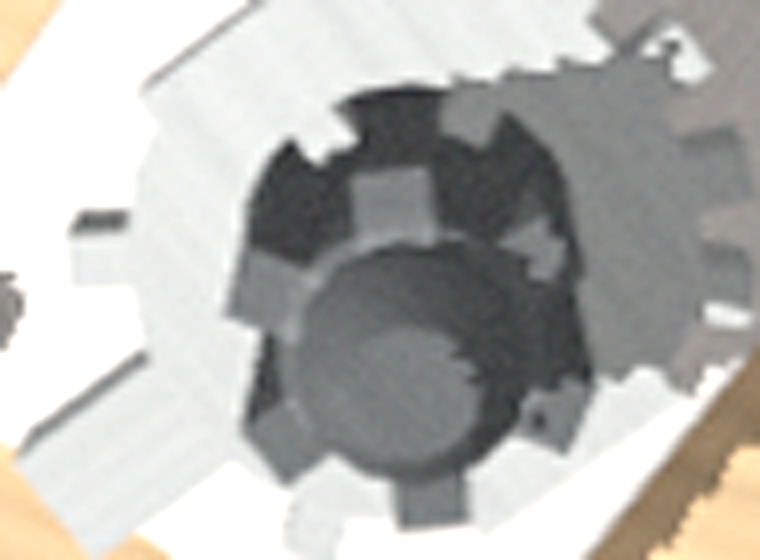

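```bash
python3 - <<'E'
from h import *
import pickle; p,s=pickle.load(open("w3.pkl","rb"))
from scipy.optimize import least_squares
P=np.array([[350,178],[430,168],[535,218],[565,272],[590,385],[565,455],[467,523],[400,528],[290,485],[244,425],[226,316],[246,247]],float)
px=np.array([225,173])-.5+(P+.5)/8
T=np.array([[18,456],[95,558]],float); tpx=np.array([225,173])-.5+(T+.5)/8
X=back(p,s,px,108)[:,:2]; print(X.mean(0))
TX=back(p,s,tpx,72)[:,:2]; print("tab end",TX, TX.mean(0))
c=X.mean(0); a=np.degrees(np.arctan2(*(X-c).T[::-1])); print(np.hypot(*(X-c).T).round(1),a.round(1))
# rib mid directions
m=(X[0::2]+X[1::2])/2; print(m.round(1)); 
def res(q,w=1):
    out=[]
    am=np.degrees(q[2])
    cc=q[:2]
    for x in X:
        d=x-cc; best=None
        for k in range(6):
            for sg in(-1,1):
                th=q[2]+k*np.pi/3; R=np.array([[np.cos(th),-np.sin(th)],[np.sin(th),np.cos(th)]])
                e=d-R@[q[3],sg*3.45]
                if best is None or e@e<best@best: best=e
        out+=list(best)
    return np.array(out)
r=least_squares(res,[*c,np.radians(149),16.6],loss='soft_l1'); print(r.x, np.degrees(r.x[2]), res(r.x).round(1))
v=TX.mean(0)-r.x[:2]; print("tab dir from axis",np.degrees(np.arctan2(v[1],v[0])),np.hypot(*v))
e=TX[0]-TX[1]; print("tab end edge len",np.hypot(*e),"dir",np.degrees(np.arctan2(e[1],e[0])))
# tab/flats edges
for E in ([[20,455],[145,355]],[[145,90],[260,0]]):
    q=back(p,s,np.array([225,173])-.5+(np.array(E,float)+.5)/8,72)[:,:2]; d=q[0]-q[1]; print(np.degrees(np.arctan2(d[1],d[0])))
E
```

```text
[507.89786841  52.04425899]
tab end [[471.37875689  82.25915535]
 [463.60614352  70.65106155]] [467.49245021  76.45510845]
[16.9 17.1 16.7 15.8 16.7 17.3 17.3 17.  16.8 16.6 16.8 17.5] [  40.2   15.9  -19.9  -39.7  -78.6 -102.4 -139.8 -160.6  161.6  137.1
  100.7   78.4]
[[522.6  59.8]
 [521.9  44.1]
 [507.7  35.4]
 [493.3  43.7]
 [493.9  60.3]
 [508.1  68.9]]
[507.90008913  51.99425587   2.60529591  16.55125881] 149.2724601492076 [ 0.2 -0.1  0.3 -0.3 -0.2 -0.1 -0.3  1.4  0.1  0.3 -0.1 -0.3 -0.5  0.
  0.1 -0.5  0.1 -0.2  0.3 -0.1  0.1 -0.  -0.1  0.7]
tab dir from axis 148.81129219408064 47.23463339536582
tab end edge len 13.970016471543818 dir 56.19430197996346
151.43933479798145
150.06427199748623
```

step_arm(moves="0 0 0 0 -0.98 0 1;0 0 0 0 -0.98 0 1;0 0 0 0 -0.98 0 1;0 0 0 0 -0.98 0 1;0 0 0 0 -0.98 0 1;0 0 0 0 -0.98 0 1;0 0 0 0 -0.98 0 1;0 0 0 0 -0.98 0 1;0 0 0 0 -0.98 0 1;0 0 0 0 -0.98 0 1;0 0 0 0 -0.98 0 1;0 0 0 0 -0.98 0 1;0 0 0 0 -0.98 0 1;0 0 0 0 -0.98 0 1;0 0 0 0 -0.98 0 1;0 0 0 0 -0.98 0 1;0 0 0 0 -0.98 0 1;0 0 0 0 -0.98 0 1;0 0 0 0 -0.8 0 1;0 0 0 0 0 0 1")

```text
clock: 6.5
eef_pos: [507.9, 50.7, 152.4]
tool_rot: [-1.573, -0.001, 1.029]
force: [0.5, -0.0, 0.0]
width: 85.2
```

```bash
python3 - <<'E'
from h import *
p,s=shot("wrist","w4.png")
print(s["eef_pos"],s["tool_rot"],s["clock"],s["qpos"])
import pickle; pickle.dump((p,s),open("w4.pkl","wb"))
c=proj(p,s,[[507.9,52,95]])[0].astype(int); print(c)
crop=[c[0]-50,c[1]-35,c[0]+45,c[1]+35]; print(crop)
overlay(p,s,wire([507.9,52],np.radians(149.2)),"ov4.png",crop)
E
```

```text
[507.8707451   50.72032492 152.43482051] [-1.57343375e+00 -1.05529649e-03  1.02945508e+00] 6.5 [ 0.25227554  0.55307409 -0.60021956  1.94527235  0.44088798  0.772544
  0.42926816]
[277 211]
[np.int64(227), np.int64(176), np.int64(322), np.int64(246)]
```

View pics/ov4.png

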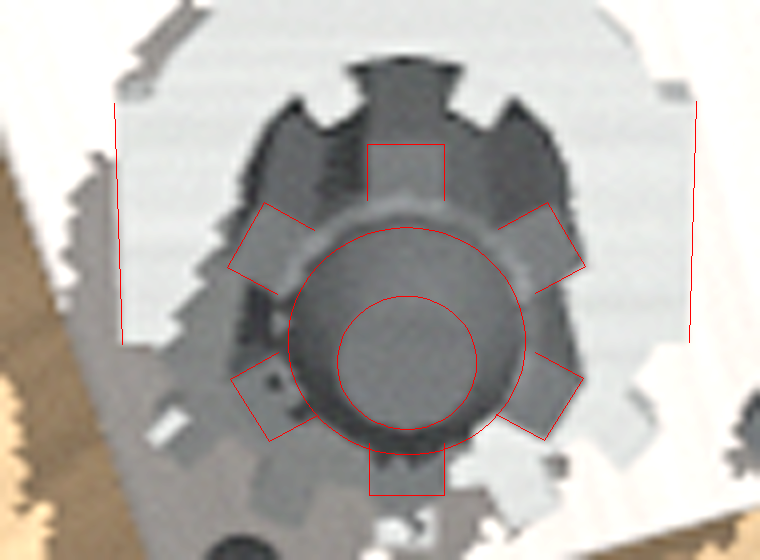

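View pics/raw_ov4.png

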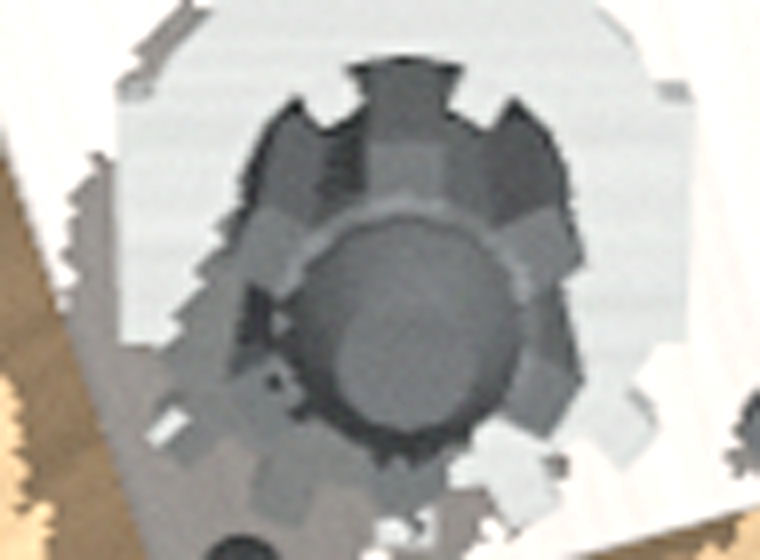

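```bash
python3 - <<'E'
from h import *
import pickle; p,s=pickle.load(open("w2.pkl","rb"))
q=fitplate(p,s,[484,256],12,False,"fit2.png",-2.8,ppm=3)
goto([q[0],q[1],150],q[2]+np.pi/2)
E
```

```text
fit [483.422 255.049  -2.832] IoU 0.8502415458937198
tool shift mm [162.3   2.1 126.4] turn y units(total) 19.07 cur psi 1.0273 q7 0.43 t 6.55 F [0.2 0.3 1.2] w 85.7
```

View pics/fit2.png

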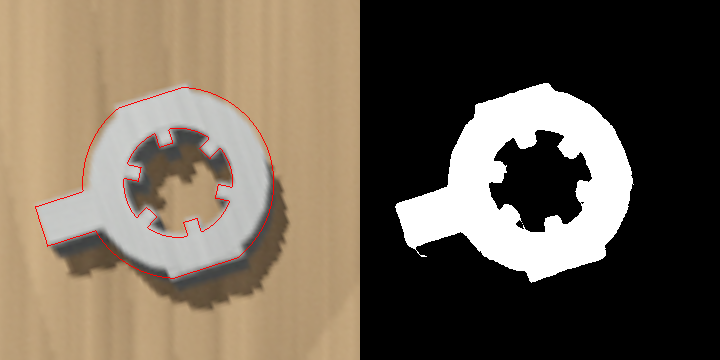

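step_arm(moves="0.65 0 0.5 0 0 0 1;0.65 0 0.5 0 0 0 1;0.65 0 0.5 0 0 0 1;0.65 0 0.5 0 0 0 1;0.65 0 0.5 0 0 0 1;0 0 0 0 1 0 1;0 0 0 0 1 0 1;0 0 0 0 1 0 1;0 0 0 0 1 0 1;0 0 0 0 1 0 1;0 0 0 0 1 0 1;0 0 0 0 1 0 1;0 0 0 0 1 0 1;0 0 0 0 1 0 1;0 0 0 0 1 0 1;0 0 0 0 1 0 1;0 0 0 0 1 0 1;0 0 0 0 1 0 1;0 0 0 0 1 0 1;0 0 0 0 1 0 1")

```text
clock: 8.55
eef_pos: [483.6, 255.3, 152.1]
tool_rot: [-1.569, -0.001, -0.777]
force: [0.7, -0.6, 0.1]
width: 85.7
```

step_arm(moves="0 0.3 0 0 1 0 1;0 0.3 0 0 1 0 1;0 0.3 0 0 1 0 1;0 0.1 0 0 1 0 1;0 0 0 0 0 0 1;0 0 0 0 0 0 1")

```text
clock: 9.15
eef_pos: [483.5, 255.5, 101.9]
tool_rot: [-1.569, 0.0, -1.247]
force: [0.3, -1.0, -0.2]
width: 85.0
```

```bash
python3 - <<'E'
from h import *
p,s=shot("wrist","w5.png")
q=fitplate(p,s,[484,256],12,False,"fit3.png",-2.83,ppm=3)
goto([q[0],q[1],3],q[2]+np.pi/2)
print(s["eef_pos"],s["tool_rot"])
E
```

```text
fit [483.863 256.21   -2.815] IoU 0.8678899082568807
tool shift mm [-0.6 98.9  0.4] turn y units(total) -0.03 cur psi -1.2476 q7 -1.72 t 9.2 F [ 0.7 -0.9  0.4] w 85.3
[483.45851777 255.48026949 101.85108305] [-1.56931088e+00  5.40994755e-05 -1.24741864e+00]
```

View pics/fit3.png

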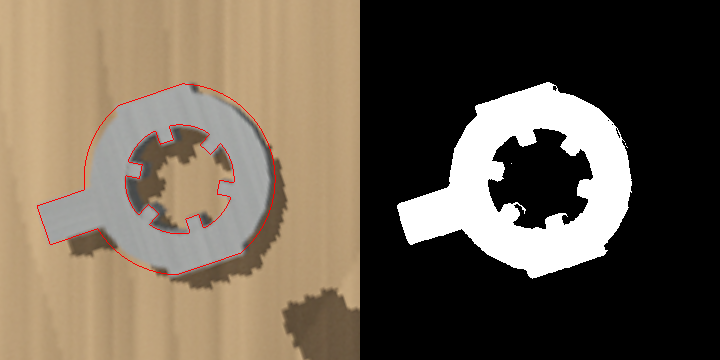

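```bash
python3 - <<'E'
import cv2
a=cv2.imread("pics/w5.png"); o=cv2.resize(a[150:420,90:470],None,fx=2,fy=2,interpolation=cv2.INTER_CUBIC); cv2.imwrite("pics/w5z.png",cv2.convertScaleAbs(o,alpha=2,beta=20))
E
```

```text
(no output)
```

View pics/w5z.png

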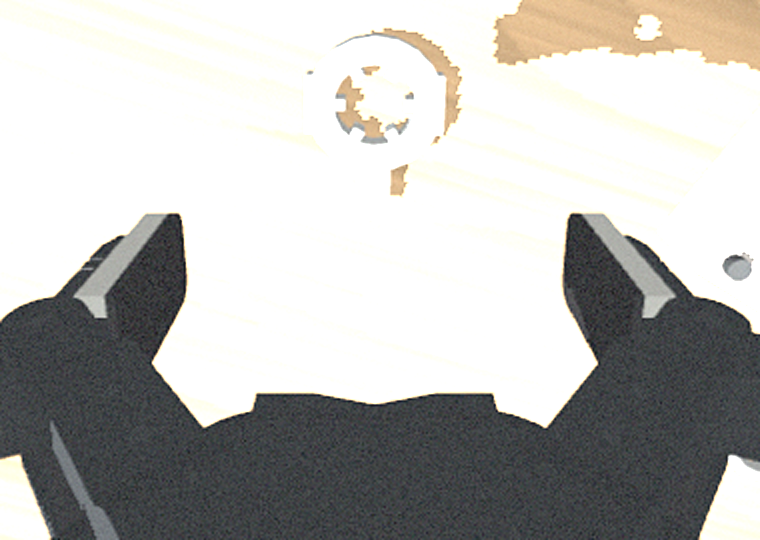

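```bash
python3 - <<'E'
from h import *
p,s=shot("scene")
R,t=pose(s)
im=p["color"].copy()
c=proj(p,s,[t])[0]; print(c, s["clock"])
x0,y0=int(c[0]-50),int(c[1]-60)
o=cv2.resize(im[y0:y0+90,x0:x0+100],None,fx=6,fy=6,interpolation=cv2.INTER_CUBIC)
o=cv2.convertScaleAbs(o,alpha=1.8,beta=20)
for y,col in [(0,(0,0,255)),(-13,(0,255,0)),(-46,(255,0,0))]:
  for x in (-42.5,42.5):
    uv=(proj(p,s,[t+R@[x,y,0]])[0]-[x0-.5,y0-.5])*6-.5
    cv2.circle(o,tuple(int(v) for v in uv),4,col,1)
cv2.imwrite("pics/sc5.png",o)
E
```

```text
[352.5125525  186.11423118] 9.2
```

View pics/sc5.png

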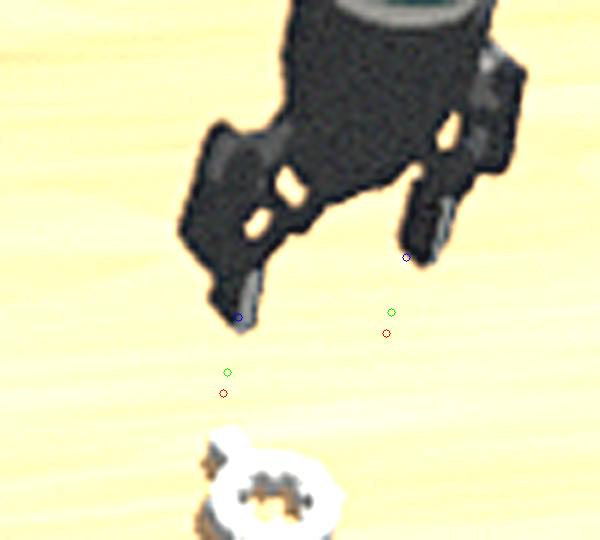

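step_arm(moves="0 0.6 0 0 0 0 1;-0.01 0.6 0.01 0 0 0 1;0 0.5 0 0 0 0 1;0 0.3 0 0 0 0 1;0 0 0 0 0 0 1;0 0 0 0 0 0 1")

```text
clock: 9.85
eef_pos: [483.8, 255.8, 1.7]
tool_rot: [-1.57, 0.0, -1.249]
force: [0.8, 0.2, 0.9]
width: 85.0
```

```bash
cat >> h.py <<'E'
def tips(fn,half=42.5,ys=(0,-13,-46)):
    p,s=shot("scene"); R,t=pose(s); im=p["color"]
    c=proj(p,s,[t+R@[0,-30,0]])[0]; x0,y0=int(c[0]-50),int(c[1]-50)
    o=cv2.resize(im[y0:y0+90,x0:x0+100],None,fx=6,fy=6,interpolation=cv2.INTER_CUBIC); o=cv2.convertScaleAbs(o,alpha=1.3,beta=20)
    for y,col in zip(ys,[(0,0,255),(0,255,0),(255,0,0)]):
      for x in (-half,half):
        uv=(proj(p,s,[t+R@[x,y,0]])[0]-[x0-.5,y0-.5])*6-.5
        cv2.circle(o,tuple(int(v) for v in uv),4,col,1)
    cv2.imwrite("pics/"+fn,o); return p,s
E
python3 - <<'E'
from h import *
tips("sc6.png")
p,s=shot("wrist","w6.png"); print(s["eef_pos"],s["force"],s["clock"])
E
```

```text
[484.08038869 256.08089145   2.14230859] [-0.29023075  0.14170203 -0.10379402] 9.9
```

View pics/sc6.png

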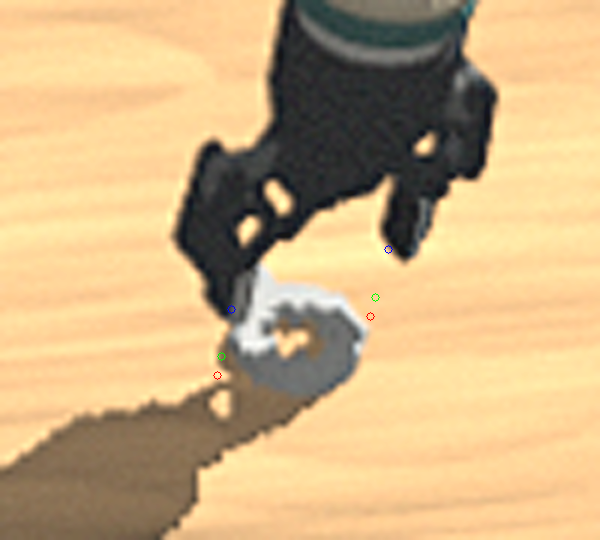

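View pics/w6.png

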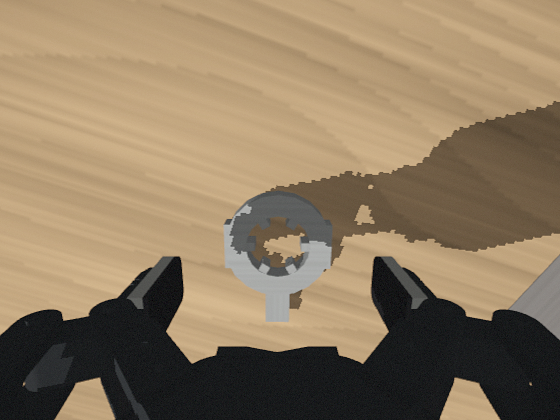

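step_arm(moves="0 0.3 0 0 0 0 1;0 0.3 0 0 0 0 0.79;0 0 0 0 0 0 0.79;0 0 0 0 0 0 0.79;0 0 0 0 0 0 0.79;0 0 0 0 0 0 0.79")

```text
clock: 10.55
eef_pos: [483.5, 255.9, -28.6]
tool_rot: [-1.57, 0.0, -1.249]
force: [0.2, 0.8, -0.6]
width: 67.7
```

```bash
python3 - <<'E'
from h import *
p,s=shot("wrist","w7.png"); print(s["eef_pos"],s["force"],s["clock"],s["width"])
o=cv2.resize(p["color"][180:380,110:450],None,fx=2.3,fy=2.3,interpolation=cv2.INTER_CUBIC); cv2.imwrite("pics/w7z.png",cv2.convertScaleAbs(o,alpha=1.5,beta=20))
E
```

```text
[483.50723638 255.86948606 -28.60111664] [ 0.15717462  0.80590345 -0.56889655] 10.55 67.70751022121348
```

View pics/w7z.png

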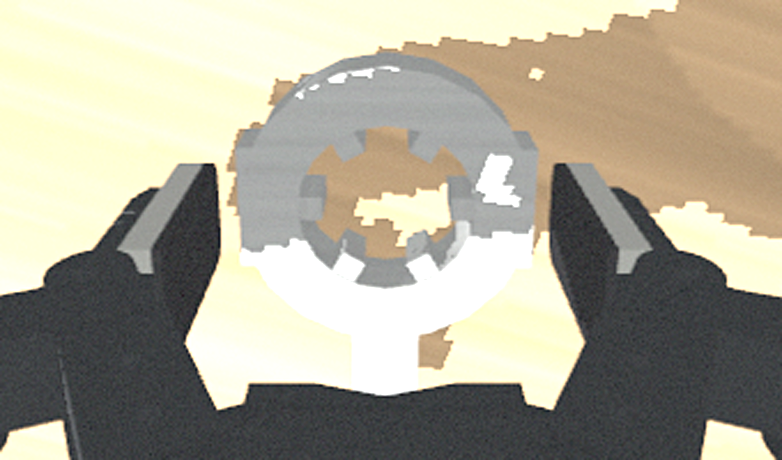

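step_arm(moves="0 0.11 0 0 0 0 0.79;0 0 0 0 0 0 0.6;0 0 0 0 0 0 0.6;0 0 0 0 0 0 0.5;0 0 0 0 0 0 0.5;0 0 0 0 0 0 0.5")

```text
clock: 11.2
eef_pos: [483.1, 255.6, -34.3]
tool_rot: [-1.571, -0.0, -1.249]
force: [-0.4, 0.5, 2.4]
width: 58.6
```

```bash
python3 - <<'E'
from h import *
p,s=shot("wrist","w8.png"); print(s["eef_pos"],s["tool_rot"],s["force"],s["clock"],s["width"])
o=cv2.resize(p["color"][180:380,110:450],None,fx=2.3,fy=2.3,interpolation=cv2.INTER_CUBIC); cv2.imwrite("pics/w8z.png",cv2.convertScaleAbs(o,alpha=1.5,beta=20))
E
```

```text
[483.08323976 255.63823219 -34.33597329] [-1.57100494e+00 -3.38790412e-05 -1.24926690e+00] [-0.39386263  0.47091245  2.36102017] 11.2 58.624235861024175
```

View pics/w8z.png

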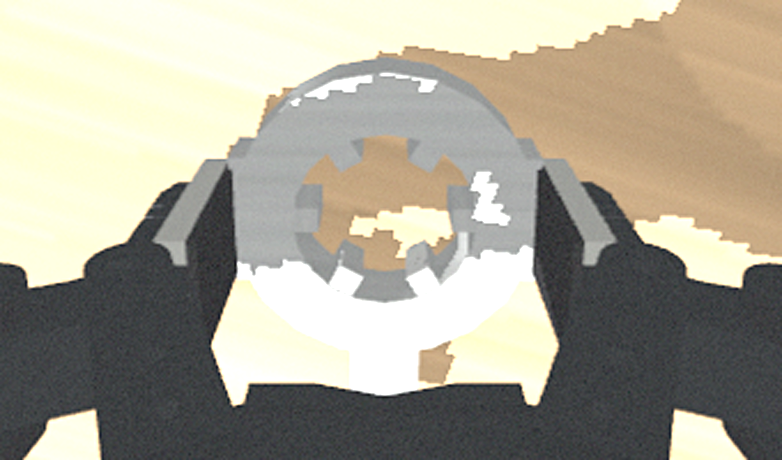

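step_arm(moves="0 -0.3 0 0 0 0 0.5;0 -0.7 0 0 0 0 0.5;0 -0.8 0 0 0 0 0.5;0 -0.8 0 0 0 0 0.5;0 -0.4 0 0 0 0 0.5;0.5 0 -0.1 0 0 0 0.5;0.8 0 -0.17 0 0 0 0.5;0.8 0 -0.17 0 0 0 0.5;0.8 0 -0.17 0 0 0 0.5;0.7 0 -0.14 0 0 0 0.5;0.42 0 -0.07 0 0 0 0.5;0 0 0 0 0 0 0.5;0 0 0 0 -1 0 0.5;0 0 0 0 -1 0 0.5;0 0 0 0 -1 0 0.5;0 0 0 0 -1 0 0.5;0 0 0 0 -1 0 0.5;0 0 0 0 -1 0 0.5;0 0 0 0 -1 0 0.5;0 0 0 0 -1 0 0.5")

```text
clock: 13.25
eef_pos: [507.7, 53.1, 116.2]
tool_rot: [-1.571, -0.0, -0.283]
force: [0.2, 0.1, -2.3]
width: 58.3
```

step_arm(moves="0 0 0 0 -1 0 0.5;0 0 0 0 -1 0 0.5;0 0 0 0 -1 0 0.5;0 0 0 0 -1 0 0.5;0 0 0 0 -1 0 0.5;0 0 0 0 -1 0 0.5;0 0 0 0 -1 0 0.5;0 0 0 0 -1 0 0.5;0 0 0 0 -1 0 0.5;0 0 0 0 -1 0 0.5;0 0 0 0 -1 0 0.5;0 0 0 0 0 0 0.5;0 0 0 0 0 0 0.5;0 0 0 0 0 0 0.5")

```text
clock: 14.65
eef_pos: [507.8, 52.3, 115.8]
tool_rot: [-1.571, 0.0, 1.029]
force: [-0.1, 0.4, -2.3]
width: 58.2
```

```bash
python3 - <<'E'
from h import *
p,s=shot("wrist","w9.png"); print(s["eef_pos"],s["tool_rot"],s["force"],s["clock"],s["width"])
import pickle; pickle.dump((p,s),open("w9.pkl","wb"))
goto([507.9,52,s["eef_pos"][2]],1.033,s)
zt=s["eef_pos"][2]+34.3+12
L=[]
import math
for c,yaw in [(np.array(s["eef_pos"][:2]),s["tool_rot"][2]-np.pi/2)]:
    L+=wire(c,yaw,((zt,'plate'),))
    for k in range(6):
        a=yaw+np.radians(30+60*k)
        q=np.array([[18,2.5],[13,2.5],[13,-2.5],[18,-2.5]]); R=np.array([[np.cos(a),-np.sin(a)],[np.sin(a),np.cos(a)]])
        L.append(np.c_[q@R.T+c,np.full(4,zt)])
overlay(p,s,L+wire([507.9,52],np.radians(149.2)),"ov9.png",[210,180,340,310],sc=6)
E
```

```text
[507.82309304  52.30959552 115.81999107] [-1.57116987e+00  9.01238364e-05  1.02927666e+00] [-0.14226137  0.42768166 -2.33767485] 14.65 58.173781471857026
tool shift mm [-0.2  0.  -0.2] turn y units(total) -0.03 cur psi 1.0293 q7 0.34 t 14.65 F [-0.1  0.4 -2.3] w 58.2
```

View pics/ov9.png

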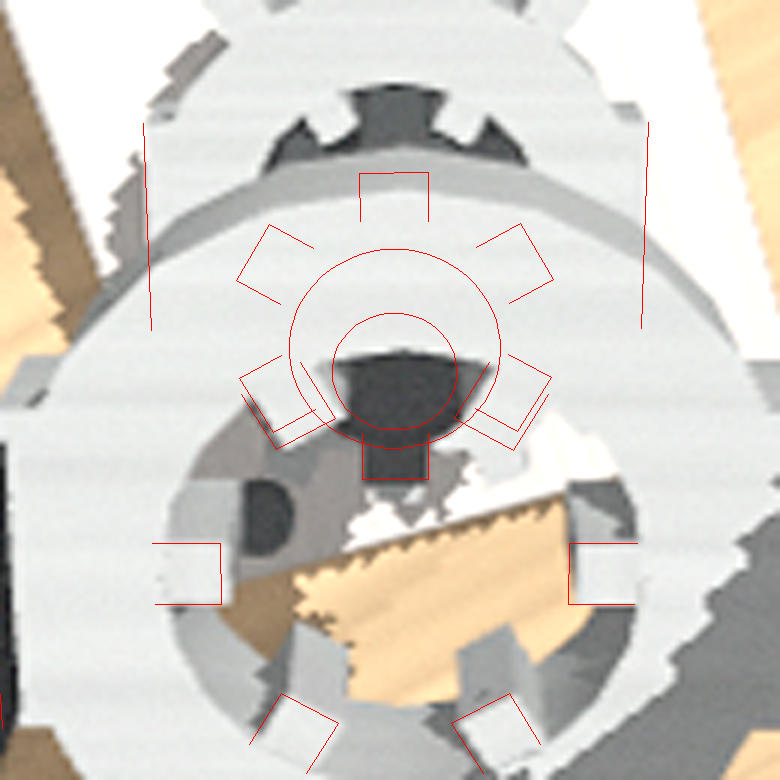

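step_arm(moves="0 0.2 0 0 -0.03 0 0.5;0 0.3 0 0 0 0 0.5;0 0.2 0 0 0 0 0.5;0 0.08 0 0 0 0 0.5;0 0 0 0 0 0 0.5;0 0 0 0 0 0 0.5")

```text
clock: 15.3
eef_pos: [508.1, 52.3, 76.8]
tool_rot: [-1.571, -0.0, 1.034]
force: [-0.8, -0.3, -2.2]
width: 58.1
```

step_arm(moves="0 0.03 0 0 0 0 0.5;0 0.03 0 0 0 0 0.5;0 0.03 0 0 0 0 0.5;0 0.02 0 0 0 0 0.5;0 0 0 0 0 0 0.5")

```text
clock: 15.8
eef_pos: [507.8, 52.0, 71.0]
tool_rot: [-1.571, 0.0, 1.034]
force: [-0.6, 0.2, -1.7]
width: 58.1
```

step_arm(moves="0 0.03 0 0 0 0 0.5;0 0.03 0 0 0 0 0.5;0 0.03 0 0 0 0 0.5;0 0.03 0 0 0 0 0.5;0 0 0 0 0 0 0.5")

```text
clock: 16.3
eef_pos: [507.7, 52.0, 64.9]
tool_rot: [-1.57, 0.0, 1.034]
force: [0.6, -0.0, -2.7]
width: 58.3
```

step_arm(moves="0 0.04 0 0 0 0 0.5;0 0.04 0 0 0 0 0.5;0 0.04 0 0 0 0 0.5;0 0.04 0 0 0 0 0.5;0 0 0 0 0 0 0.5")

```text
clock: 16.8
eef_pos: [507.6, 52.0, 56.8]
tool_rot: [-1.57, 0.0, 1.034]
force: [0.3, -0.7, -1.9]
width: 58.3
```

step_arm(moves="0 0.06 0 0 0 0 0.5;0 0.06 0 0 0 0 0.5;0 0.06 0 0 0 0 0.5;0 0.06 0 0 0 0 0.5;0 0.06 0 0 0 0 0.5;0 0.02 0 0 0 0 0.5;0 0 0 0 0 0 0.5")

```text
clock: 17.5
eef_pos: [507.7, 52.1, 40.9]
tool_rot: [-1.571, 0.0, 1.034]
force: [-0.2, 0.0, -2.5]
width: 58.3
```

step_arm(moves="0 0.01 0 0 0 0 0.5;0 0.01 0 0 0 0 0.5;0 0.01 0 0 0 0 0.5;0 0.01 0 0 0 0 0.5;0 0 0 0 0 0 0.5")

```text
clock: 18.0
eef_pos: [507.8, 52.0, 39.1]
tool_rot: [-1.571, 0.0, 1.034]
force: [0.5, 0.8, -2.3]
width: 58.5
```

step_arm(moves="0 0.01 0 0 0 0 0.5;0 0.01 0 0 0 0 0.5;0 0.01 0 0 0 0 0.5;0 0 0 0 0 0 0.5")

```text
clock: 18.4
eef_pos: [507.9, 52.1, 37.7]
tool_rot: [-1.571, -0.0, 1.034]
force: [0.3, -0.1, -2.3]
width: 58.1
```

step_arm(moves="0 0.01 0 0 0 0 0.5;0 0 0 0 0 0 0.5")

```text
clock: 18.6
eef_pos: [507.9, 52.0, 37.6]
tool_rot: [-1.571, 0.0, 1.034]
force: [-1.9, 0.3, 4.4]
width: 58.2
```

step_arm(moves="0 0 0 0 0 0 0.8;0 0 0 0 0 0 0.85;0 0 0 0 0 0 0.85;0 0 0 0 0 0 0.85;0 0 0 0 0 0 0.85;0 -0.3 0 0 0 0 0.9;0 -0.5 0 0 0 0 1;0 -0.7 0 0 0 0 1;0 -0.7 0 0 0 0 1;0 0 0 0 0 0 1;0 0 0 0 0 0 1")

```text
clock: 19.7
eef_pos: [508.2, 51.8, 147.7]
tool_rot: [-1.572, -0.001, 1.034]
force: [0.9, 0.0, -0.9]
width: 85.5
```

```bash
python3 - <<'E'
from h import *
p,s=shot("wrist","w10.png"); print(s["eef_pos"],s["tool_rot"],s["force"],s["clock"],s["width"])
L=wire([507.9,52],np.radians(149.2+180),((84,'plate'),))+wire([507.9,52],np.radians(149.2),((108,'rib'),(120,'top')))
c=proj(p,s,[[507.9,52,90]])[0].astype(int)
overlay(p,s,L,"ov10.png",[c[0]-60,c[1]-50,c[0]+60,c[1]+50],sc=6)
goto([483.6,-248.8,100],-2.616+np.pi/2)
E
```

```text
[508.24838687  51.80512472 147.66069455] [-1.57235678e+00 -6.07781708e-04  1.03397570e+00] [ 0.85914406  0.00794499 -0.90741663] 19.7 85.54609505143583
tool shift mm [-270.3   46.9 -133.1] turn y units(total) 17.33 cur psi 1.034 q7 0.38 t 19.75 F [ 0.1 -0.5 -0.8] w 85.7
```

View pics/ov10.png

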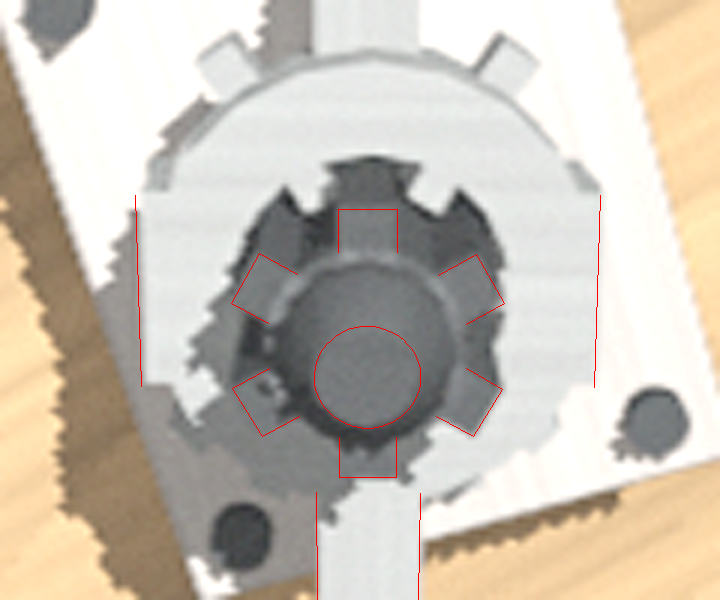

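step_arm(moves="-0.77 0 -0.38 0 0 0 1;-0.77 0 -0.38 0 0 0 1;-0.77 0 -0.38 0 0 0 1;-0.77 0 -0.38 0 0 0 1;-0.77 0 -0.38 0 0 0 1;-0.77 0 -0.38 0 0 0 1;-0.78 0 -0.38 0 0 0 1;0 0.2 0 0 1 0 1;0 0.2 0 0 1 0 1;0 0.3 0 0 1 0 1;0 0.3 0 0 1 0 1;0 0 0 0 1 0 1;0 0 0 0 1 0 1;0 0 0 0 1 0 1;0 0 0 0 1 0 1;0 0 0 0 1 0 1;0 0 0 0 1 0 1;0 0 0 0 1 0 1;0 0 0 0 1 0 1;0 0 0 0 1 0 1")

```text
clock: 21.75
eef_pos: [482.9, -247.6, 95.5]
tool_rot: [-1.572, 0.003, -0.53]
force: [0.3, -0.2, -0.4]
width: 85.2
```

step_arm(moves="0 0.3 0 0 1 0 1;0 0.3 0 0 1 0 1;0 0.3 0 0 1 0 1;0 0 0 0 1 0 1;0 0 0 0 0.33 0 1;0 0 0 0 0 0 1;0 0 0 0 0 0 1")

```text
clock: 22.45
eef_pos: [484.1, -247.9, 51.9]
tool_rot: [-1.571, 0.0, -1.043]
force: [-0.5, 0.4, 0.7]
width: 85.4
```

```bash
python3 - <<'E'
from h import *
p,s=shot("wrist","w11.png")
q=fitplate(p,s,[484,-249],12,True,"fit4.png",-2.616,ppm=3)
print(s["eef_pos"],s["tool_rot"])
goto([q[0],q[1],-28.6],q[2]+np.pi/2)
E
```

```text
fit [ 483.033 -248.934   -2.615] IoU 0.7375390566879929
[ 484.05038631 -247.93216719   51.90197833] [-1.57112669e+00  1.84830166e-04 -1.04315052e+00]
tool shift mm [ 0.3 80.7 -1.4] turn y units(total) 0.0 cur psi -1.0435 q7 -0.66 t 22.5 F [-0.8 -0.5  0.1] w 85.5
```

View pics/fit4.png

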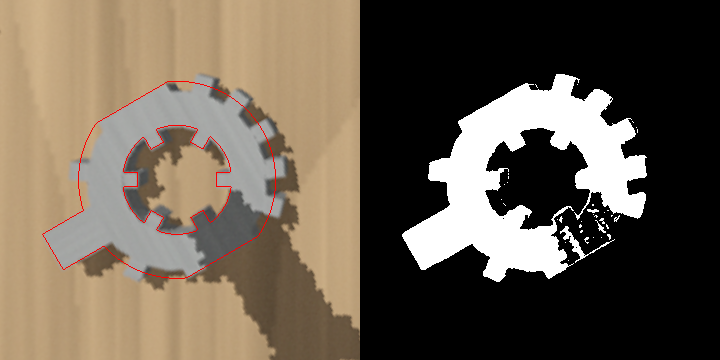

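step_arm(moves="0.01 0.4 -0.02 0 0 0 1;0 0.5 0 0 0 0 1;0 0.4 0 0 0 0 0.9;0 0.31 0 0 0 0 0.79;0 0 0 0 0 0 0.79;0 0 0 0 0 0 0.79;0 0 0 0 0 0 0.79")

```text
clock: 23.2
eef_pos: [484.3, -249.3, -27.4]
tool_rot: [-1.57, -0.001, -1.045]
force: [-0.8, -0.2, 0.1]
width: 67.4
```

```bash
python3 - <<'E'
from h import *
p,s=shot("wrist","w12.png"); print(s["eef_pos"],s["tool_rot"],s["force"],s["clock"],s["width"])
o=cv2.resize(p["color"][180:380,110:450],None,fx=2.3,fy=2.3,interpolation=cv2.INTER_CUBIC); cv2.imwrite("pics/w12z.png",cv2.convertScaleAbs(o,alpha=1.5,beta=20))
E
```

```text
[ 484.29978854 -249.34335811  -27.39689057] [-1.56966835e+00 -1.39648453e-03 -1.04507905e+00] [-0.84411271 -0.20515362  0.10374121] 23.2 67.40226563333363
```

View pics/w12z.png

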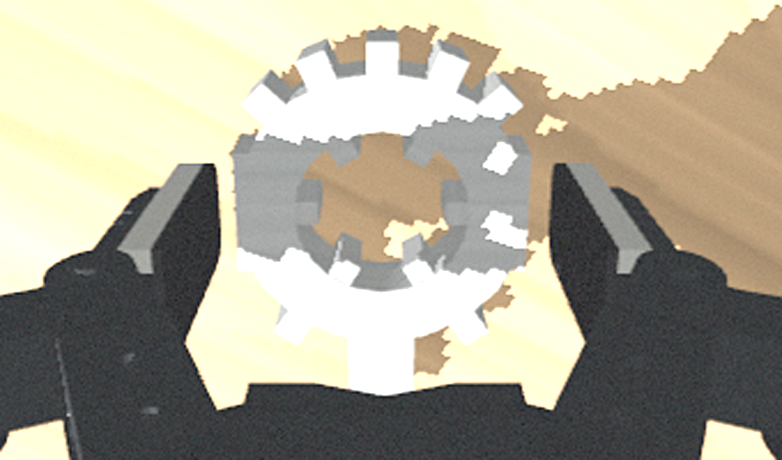

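step_arm(moves="-0.01 0.13 0 0 0 0 0.79;0 0 0 0 0 0 0.6;0 0 0 0 0 0 0.6;0 0 0 0 0 0 0.5;0 0 0 0 0 0 0.5;0 0 0 0 0 0 0.5")

```text
clock: 23.85
eef_pos: [483.5, -248.5, -34.5]
tool_rot: [-1.571, -0.0, -1.045]
force: [-0.8, 0.9, 6.4]
width: 57.9
```

```bash
python3 - <<'E'
from h import *
s=ctrl.read_state(); print(s["eef_pos"])
goto([507.9,52,116],np.radians(149.2+90-360),s)
E
```

```text
[ 483.46962726 -248.52260222  -34.50918023]
tool shift mm [-247.6 -150.5  172. ] turn y units(total) 8.86 cur psi -1.045 q7 -0.67 t 23.85 F [-0.8  0.9  6.4] w 57.9
```

step_arm(moves="0 -0.3 0 0 0 0 0.5;0 -0.7 0 0 0 0 0.5;0 -0.8 0 0 0 0 0.5;0 -0.8 0 0 0 0 0.5;0 -0.41 0 0 0 0 0.5;-0.5 0 0.35 0 0 0 0.5;-0.72 0 0.5 0 0 0 0.5;-0.72 0 0.5 0 0 0 0.5;-0.72 0 0.5 0 0 0 0.5;-0.72 0 0.5 0 0 0 0.5;-0.72 0 0.5 0 0 0 0.5;-0.55 0 0.38 0 0 0 0.5;-0.3 0 0.21 0 0 0 0.5;0 0 0 0 0.98 0 0.5;0 0 0 0 0.98 0 0.5;0 0 0 0 0.98 0 0.5;0 0 0 0 0.98 0 0.5;0 0 0 0 0.98 0 0.5;0 0 0 0 0.98 0 0.5;0 0 0 0 0.98 0 0.5")

```text
clock: 25.85
eef_pos: [507.4, 52.1, 116.0]
tool_rot: [-1.571, 0.0, -1.873]
force: [0.5, -0.4, -2.5]
width: 58.2
```

step_arm(moves="0 0 0 0 0.98 0 0.5;0 0 0 0 0.98 0 0.5;0 0 0 0 0.04 0 0.5;0 0 0 0 0 0 0.5;0 0 0 0 0 0 0.5")

```text
clock: 26.35
eef_pos: [507.8, 52.0, 115.8]
tool_rot: [-1.571, 0.0, -2.106]
force: [0.9, 0.1, -3.5]
width: 58.3
```

```bash
python3 - <<'E'
from h import *
p,s=shot("wrist","w13.png"); print(s["eef_pos"],s["tool_rot"],s["force"],s["clock"],s["width"])
goto([507.9,52,s["eef_pos"][2]],np.radians(149.2+90-360),s)
zt=s["eef_pos"][2]+34.5+12
L=[]
for c,yaw in [(np.array(s["eef_pos"][:2]),s["tool_rot"][2]-np.pi/2)]:
    L+=wire(c,yaw,((zt,'plate'),))
    for k in range(6):
        a=yaw+np.radians(30+60*k)
        q=np.array([[18,2.5],[13,2.5],[13,-2.5],[18,-2.5]]); R=np.array([[np.cos(a),-np.sin(a)],[np.sin(a),np.cos(a)]])
        L.append(np.c_[q@R.T+c,np.full(4,zt)])
overlay(p,s,L+wire([507.9,52],np.radians(149.2)),"ov13.png",[210,180,340,310],sc=6)
E
```

```text
[507.76918158  52.02918477 115.77532267] [-1.57101684e+00  2.71086631e-04 -2.10631792e+00] [ 0.86275908  0.06358731 -3.54776256] 26.35 58.320934761585775
tool shift mm [-0.  -0.   0.1] turn y units(total) 0.02 cur psi -2.1063 q7 -1.97 t 26.35 F [ 0.9  0.1 -3.5] w 58.3
```

View pics/ov13.png

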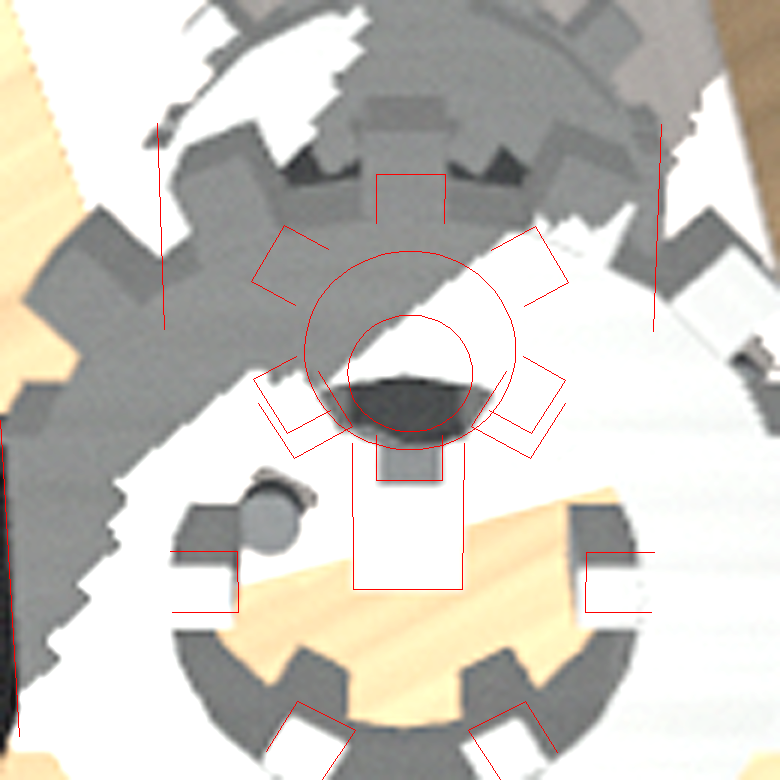

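step_arm(moves="0.006 0.2 0.02 0 0 0 0.5;0 0.3 0 0 0 0 0.5;0 0.2 0 0 0 0 0.5;0 0.08 0 0 0 0 0.5;0 0 0 0 0 0 0.5;0 0 0 0 0 0 0.5")

```text
clock: 27.0
eef_pos: [508.9, 51.0, 76.7]
tool_rot: [-1.571, 0.0, -2.108]
force: [0.9, 0.2, -2.3]
width: 58.3
```

step_arm(moves="0 0.03 0 0 0 0 0.5;0 0.03 0 0 0 0 0.5;0 0.03 0 0 0 0 0.5;0 0.02 0 0 0 0 0.5;0 0 0 0 0 0 0.5")

```text
clock: 27.5
eef_pos: [508.6, 51.1, 71.0]
tool_rot: [-1.571, -0.0, -2.108]
force: [-0.3, -1.2, -2.8]
width: 57.7
```

step_arm(moves="0 0.03 0 0 0 0 0.5;0 0.03 0 0 0 0 0.5;0 0.03 0 0 0 0 0.5;0 0.03 0 0 0 0 0.5;0 0 0 0 0 0 0.5")

```text
clock: 28.0
eef_pos: [508.4, 51.1, 64.9]
tool_rot: [-1.571, -0.0, -2.108]
force: [-0.3, 0.7, -2.3]
width: 58.5
```

step_arm(moves="0 0.04 0 0 0 0 0.5;0 0.04 0 0 0 0 0.5;0 0.04 0 0 0 0 0.5;0 0.04 0 0 0 0 0.5;0 0.04 0 0 0 0 0.5;0 0 0 0 0 0 0.5")

```text
clock: 28.6
eef_pos: [508.4, 51.1, 54.8]
tool_rot: [-1.571, -0.0, -2.108]
force: [-0.1, 0.7, -3.4]
width: 58.4
```

step_arm(moves="0 0.01 0 0 0 0 0.5;0 0.01 0 0 0 0 0.5;0 0.01 0 0 0 0 0.5;0 0.01 0 0 0 0 0.5;0 0.01 0 0 0 0 0.5;0 0 0 0 0 0 0.5")

```text
clock: 29.2
eef_pos: [508.6, 51.1, 52.6]
tool_rot: [-1.571, -0.0, -2.108]
force: [-0.4, 0.0, -2.7]
width: 58.3
```

step_arm(moves="0 0.01 0 0 0 0 0.5;0 0.01 0 0 0 0 0.5;0 0.01 0 0 0 0 0.5;0 0.01 0 0 0 0 0.5;0 0 0 0 0 0 0.5")

```text
clock: 29.7
eef_pos: [508.6, 51.1, 50.5]
tool_rot: [-1.571, -0.0, -2.108]
force: [0.8, -0.4, -2.8]
width: 58.3
```

step_arm(moves="0 0.01 0 0 0 0 0.5;0 0.01 0 0 0 0 0.5;0 0 0 0 0 0 0.5")

```text
clock: 30.0
eef_pos: [508.6, 51.1, 49.5]
tool_rot: [-1.571, -0.0, -2.108]
force: [0.2, -1.1, -2.4]
width: 58.2
```

step_arm(moves="0 0.01 0 0 0 0 0.5;0 0 0 0 0 0 0.5")

```text
clock: 30.2
eef_pos: [508.6, 51.1, 49.5]
tool_rot: [-1.571, 0.0, -2.108]
force: [-1.3, -0.3, 3.9]
width: 58.0
```

step_arm(moves="0 0.007 0 0 0 0 0.5;0 0 0 0 0 0 0.5")

```text
clock: 30.4
eef_pos: [508.7, 51.1, 49.4]
tool_rot: [-1.571, 0.0, -2.108]
force: [-2.5, -1.1, 8.0]
width: 58.0
```

Seated at the predicted height (contact ~8 N). Release and retreat.

step_arm(moves="0 0 0 0 0 0 0.8;0 0 0 0 0 0 0.85;0 0 0 0 0 0 0.85;0 0 0 0 0 0 0.85;0 0 0 0 0 0 0.85;0 -0.3 0 0 0 0 0.9;0 -0.5 0 0 0 0 1;0 -0.7 0 0 0 0 1;0 -0.7 0 0 0 0 1;0 0 0 0 0 0 1;0 0 0 0 0 0 1")

```text
clock: 31.5
eef_pos: [509.0, 51.3, 159.3]
tool_rot: [-1.57, 0.001, -2.108]
force: [-1.1, 0.5, -0.2]
width: 85.1
```

```bash
python3 - <<'E'
from h import *
p,s=shot("wrist","w14.png"); print(s["eef_pos"],s["tool_rot"],s["force"],s["clock"],s["width"])
L=wire([507.9,52],np.radians(149.2),((96,'plate'),))+wire([507.9,52],np.radians(149.2),((108,'rib'),(120,'top')))+wire([507.9,52],np.radians(149.2+180),((84,'plate'),))[:1]
c=proj(p,s,[[507.9,52,90]])[0].astype(int)
overlay(p,s,L,"ov14.png",[c[0]-60,c[1]-50,c[0]+60,c[1]+50],sc=6)
q,_=shot("scene"); c=proj(q,s,[[507.9,52,80]])[0].astype(int)
o=q["color"][c[1]-45:c[1]+45,c[0]-50:c[0]+50]; cv2.imwrite("pics/sc14.png",cv2.resize(o,None,fx=6,fy=6,interpolation=cv2.INTER_CUBIC))
E
```

```text
[508.97088724  51.34528702 159.33172864] [-1.56969255e+00  1.28411002e-03 -2.10817851e+00] [-1.11403315  0.53696951 -0.17106819] 31.5 85.1491923142138
```

View pics/ov14.png

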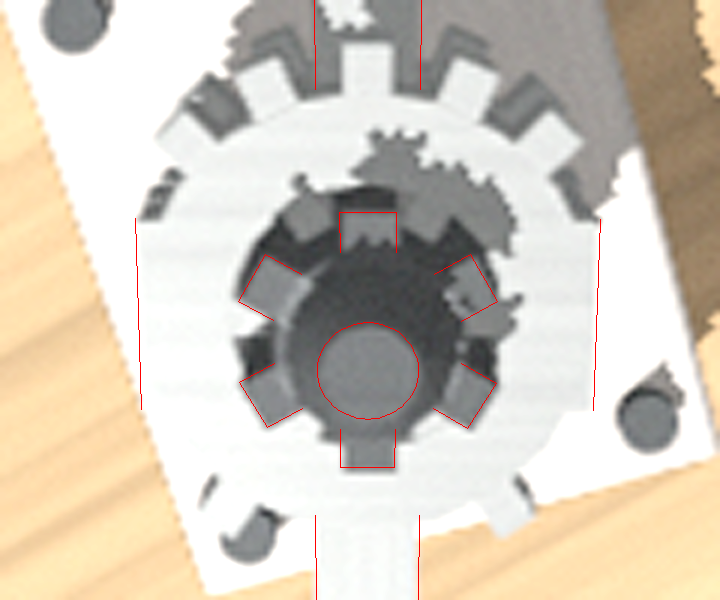

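View pics/sc14.png

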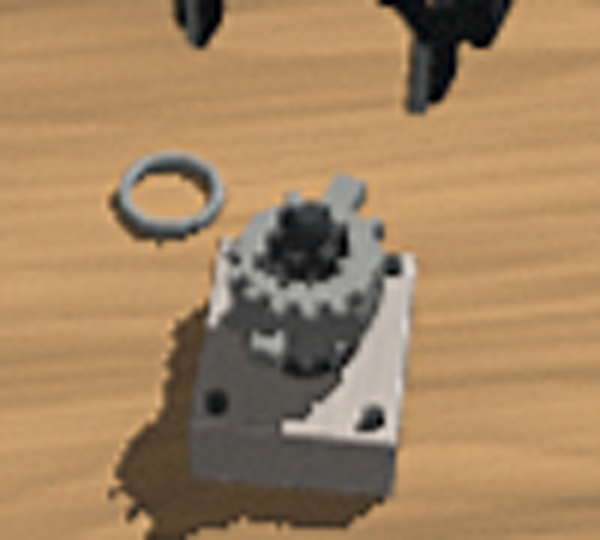

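```bash
python3 -c "
from cell import ctrl
print(ctrl.finish_job())"
```

```text
the job is handed in; nothing more can be done
None
```

The clutch is built up and handed in at about 31.5 s on the robot's clock, with no verdict reported. The plain plate is on the hub with its tab opposite the fitted one. The toothed plate sits on top of it with its tab back over the fitted tab.

- **Fit:** I measured the spindle angle at about 149.2° in the world frame, from the wrist camera. Both plates slid past the rib tops without any resistance, so no turning to feel for the splines was needed.
- **Seating:** Both plates met resistance at the heights predicted for being fully home, within a few tenths of a millimetre. The toothed plate touched down at 8 N; the plain plate gave a 4.4 N reading, about 7 N above its hanging load.
- **Last checks:** After release, the wrist picture matched the model outline for the top plate's tab and flats and for the ribs. The scene picture shows a flat stack with the spacer undisturbed. The gripper was open and well above everything.
- **Disagreement with the text:** The cameras showed the open fingertips about 45 mm behind the reported tool point, not the 13 mm the description gives. I set the grasp depths by the pictures.
- **Minor correction:** The toothed plate sat about 1 mm off-centre in the grip, so I shifted the tool to compensate before lowering it.
- **Not checked:** I did not compare the other bench items against their starting positions in a final picture, though the arm only came down at the two plates and the hub.

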